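# Put two fabric shavers back in their charging docks

### The arm

A 6-joint arm with a two-finger parallel gripper is mounted at the origin on a cart in front of the work surface, level with it; the furniture and walls round the work are solid. World frame = base frame: x ahead of the robot, y to its left, z up, the work surface at z = 0. Lengths are in m, angles in rad, forces in N, time in s.
With the tool pointing down it reaches from about 0.35 to 0.975 m from the base axis. Payload 4.9 kg.
Tool frame: the origin (TCP) lies at the very end of the fingers, on their centre line; the grasp point (between the pads) lies 19 mm behind it (manip.grasp_offset is the distance from the TCP to the grasp point, in m); z points along the fingers, y is the line along which they close (so a half turn about z gives the same grasp; the last joint's range is limited). The gripper opens to 85 mm and grips with 20 to 120 N. Pads are 22 mm wide; open, the fingers measure 114 mm over their backs; the gripper's body (76 mm by 85 mm) begins 54 mm behind the grasp point. The pads swing forward as they close: fully open they stand 13 mm farther back than shut.
Start: joints at [1.009, 0.053, 1.613, -0, 1.476, -0.119], TCP at [0.268, 0.565, 0.231] pointing down, gripper open.
Joint ranges: [-3.01, 3.01], [-1.01, 2.22], [0.06, 2.58], [-1.02, 4.17], [0.09, 2.62], [-3.14, 3.14]. Speed limits (rad/s): [2.57, 2.57, 3.14, 3.14, 3.14, 3.14].

### API

Orientations are given as a unit quaternion [w, x, y, z].
In Python, from plant import manip, eyes, job_done, models gives the robot as it stands.
- The arm moves only by the tool servo_tool, never from a script. Its argument "motion" is one flat list of numbers, 5 for each row, row after row: the opening, from -1 (shut) to 1 (fully open), then the shift along the tool's x, y, z normalised to -1 to 1, where 1 is 120 mm, then the turn about the tool's z normalised to -1 to 1, where 1 is 45 degrees. A call has 1 to 5 rows; each row is the pose to reach, as a shift and turn from the pose commanded when the call began, along the tool's axes at that moment; what a row does not reach only later rows make up. A row lasts 1/8 s, in which the tool goes at most 62.5 mm and 10.7 degrees, less where a joint would pass 70% of its speed; a pose out of reach is approached as far as the arm can. A call with a number of a shift or a turn outside -1 to 1 is refused whole. A call with a gripper value outside its range is refused whole. The fingers move at their own pace and stop on an object; the grip force is fixed at half the most. Time passes only in rows, so rows that repeat a pose let the fingers close. It gives the time, the measured TCP pose, the force, the opening and the grip force at its end, in the units of the state.
- manip.state(): the state, without advancing time (a new reading comes with each control period).
- eyes.grab_frame(name): name is "scene" or "top"; returns (picture, depth): 420x560x3 uint8, red, green, blue; 420x560 float32, m along the optical axis (not along the pixel's ray), 0 where there is no reading.
- eyes.camera_params(name): a dict with "fov_y" (degrees; the focal length in pixels is half the picture's height over the tangent of half this angle, whatever the lens; pixels are square), "cx", "cy" (the principal point, pixels), "D" ([k1, k2, p1, p2, k3] as OpenCV has them; the pictures are not rectified), "pose" (4x4, takes a point from camera to world coordinates). Camera axes: x right, y up, looking along -z (the intrinsics and any distortion apply to the point x, -y, -z); pixel columns grow to the right and rows downward; lengths in m; the calibration is good to about 2 mm. A picture is of the moment at which its call begins. camera_params takes no time and is no camera call.
- job_done(): hands the job in; it is judged then, once.
Trained networks look in the newest picture that a camera, given by its name, has taken for a name from the list of things; names that differ only in an ending like _2 or _b are one class to them, and where a whole thing is asked for, a point or a joint stands for the part that bears it (a point fixed in the world has none). Each returns a list of dicts, best first, with "p" (0 to 1); they miss things now and then, are a little off and sometimes report something else, mostly with a low value. They report only what shows in the picture. A call takes as long as a camera call. They do not tell look-alikes from the thing itself.
- models.regions_of(camera, label): "mask" (420x560 bool, what is visible of it) and "pixel" ([column, row] in pixels, amid what is visible of it).
The state is a dict: "time": time; "joint_pos": joint angles; "joint_vel": joint speeds; "joint_efforts": joint torques, N m; "tool_pos": TCP position; "tool_rot": TCP orientation; "contact_force": force on the tool from outside, world axes, zero at the start; "ft_torque": the same for the moment, N m; "gripper_width": opening from 0.0 (shut) to 1.0 (fully open); "grasp_force": force on a finger pad.
Only numpy, scipy, OpenCV 4.12 (cv2) and the standard library are available. Lean on these libraries where they do the work, as an engineer would, in place of code of your own. Each camera call takes 0.05 s, during which the arm holds its last target. There are 200 camera calls.

### The job

Put both cordless fabric shavers back on charge: the small one was left in the large one's wide upright dock, and belongs in the narrow leaning dock; the large one lies on the sloping rest and belongs in the wide dock. Seat each domed head down in its dock's cup, fully home and in line with the cup, setting it down rather than dropping it, and let go. Do not shift the other things on the board.

Things in the scene. Friction and masses are not known exactly. Their poses are not given: they have to be found in the camera images.
- large_shaver: Large shaver, round, 163 mm long: steel dome, white handle. Origin at the dome's tip, z along its axis to the handle's end. Diameter: 28 mm at z 0, 54 at z 10, 68 from z 28 to 43, narrowing to a straight 32 mm handle from z 66 to 152. Starts in the sloping rest, 30 degrees from vertical, handle leaning to the robot's right, held from below by two vees up to z 98; lift it 50 mm square off the slope before anything else. 0.2 to 0.33 kg, mostly in the head.
- small_shaver: Small shaver of the same look, round, 128 mm long. Origin at the dome's tip, z along its axis to the handle's end. Diameter: 20 mm at z 0, 39 at z 8, 49 from z 21 to 31, narrowing to a straight 24 mm handle from z 49 to 119. Starts upright and loose in the wide cup, up to 5 mm off centre. 0.10 to 0.17 kg, mostly in the head.
- wide_cup: White cup of the wide dock, fixed, upright. Origin at the centre of its inner floor, 26 mm above the board, z up. Inside diameter 32 mm at the floor, 57 at 10 mm, 71 from 28 mm to the rim, 36 mm above the floor; wall 6 mm. The large dome fits with 1.5 mm of play; seated, its tip is on the floor. Round grey foot below, 100 mm across, 14 mm high.
- narrow_cup: White cup of the narrow dock, fixed, leaning 25 degrees to the robot's right. Origin at the centre of its inner floor, 48 mm above the board; z is its leaning axis, out of the mouth. Inside diameter 23 mm at the floor, 42 at 8 mm, 52 from 21 mm to the rim, 30 mm up its axis; wall 6 mm. The small dome fits with 1.5 mm of play; seated, its tip is on the floor, axes in line. Round grey foot 100 mm across, 14 mm high.
- rest: Fixed grey sloping rest for the large shaver: a foot plate 110 x 80 x 12 mm and a slope, 115 mm high, with two vees. Origin at the centre of its underside; the lying shaver leans to its -x side, its dome tip 25 mm to +x of the origin and 50 mm up.
- can_white: White aerosol can, 52 mm diameter, 187 mm high. Bystander: leave it where it is. Origin at the centre of its underside.
- white_jar: White jar, 70 mm diameter, 57 mm high. Bystander: leave it where it is. Origin at the centre of its underside.
- thread_box: Brown box, 45 x 70 x 33 mm high. Bystander: leave it where it is. Origin at the centre of its underside.
- tape_measure: Yellow tape measure, 58 x 73 x 33 mm high. Bystander: leave it where it is. Origin at the centre of its underside.
- masking_tape: Roll of masking tape lying flat, 100 mm diameter, 25 mm high. Bystander: leave it where it is. Origin at the centre of its underside.
- scissors: Scissors with blue handles lying flat, 87 x 199 x 9 mm. Bystander: leave it where it is. Origin at the centre of its underside.
- button_pot: White pot with a blue lid, 51 mm diameter, 56 mm high. Bystander: leave it where it is. Origin at the centre of its underside.
Not all that is in view belongs to the job. What is shaped like the part that bears narrow_cup but orange is not meant.

How it is judged:
By the outcome, as a careful person would: the job done as asked, in the order asked, and still so for the second after the job is handed in, with the robot touching nothing.
It also fails if it takes over 67 s, if anything falls off the work surface, if the arm or the gripper's body presses on something with over 40 N, if the wrist force passes 120 N, or if a joint passes its speed limit or range.

## Working session

There is one attempt and no reset: what is moved stays moved. The work goes in short steps, Python scripts to look and compute and a tool call to move; the robot and the scene stay as the last step left them, time stands still between calls to the robot, and variables do not carry over. Pictures are saved under pics/ and viewed, at most 10 in all, crops included, and the job is handed in when it is done.

Besides the shell and the picture viewer there is one more tool, called after "Request:" as a command line: name --argument value ..., lists and objects as JSON in quotes. servo_tool: Moves the arm, as the interface text tells. Its arguments: {"type":"object","properties":{"motion":{"type":"array","items":{"type":"number","minimum":-1,"maximum":1}}},"required":["motion"]}

```bash
mkdir -p pics; ls
cat > h.py <<'E'
import numpy as np, cv2
from plant import manip, eyes, job_done, models
def cam(n):
    p=eyes.camera_params(n); f=210/np.tan(np.radians(p['fov_y'])/2)
    return np.array([[f,0,p['cx']],[0,f,p['cy']],[0,0,1]]),np.array(p['D'],float),np.array(p['pose'])
def cloud(n,d):
    K,D,T=cam(n); v,u=np.mgrid[0:420,0:560]
    q=cv2.undistortPoints(np.stack([u,v],-1).reshape(-1,1,2).astype(float),K,D).reshape(420,560,2)
    P=np.stack([q[...,0]*d,-q[...,1]*d,-d],-1)
    return P@T[:3,:3].T+T[:3,3]
def proj(n,X):
    K,D,T=cam(n); X=(np.atleast_2d(X)-T[:3,3])@T[:3,:3]
    return cv2.projectPoints(X*[1,-1,-1],np.zeros(3),np.zeros(3),K,D)[0].reshape(-1,2)
def save(n,im): cv2.imwrite('pics/'+n+'.png',im[...,::-1])
E
python3 - <<'E'
from h import *
s=manip.state(); print(s['time'],s['tool_pos'],s['tool_rot'],s['gripper_width'],manip.grasp_offset)
out={}
for n in('scene','top'):
    im,d=eyes.grab_frame(n); save(n+'0',im); P=cloud(n,d); out[n+'im']=im;out[n+'P']=P;out[n+'d']=d
    print(n,cam(n)[2][:3].round(3).tolist())
    for l in ['large_shaver','small_shaver','wide_cup','narrow_cup','rest','can_white']:
        for k,r in enumerate(models.regions_of(n,l)[:3]):
            m=r['mask']&(d>0); Q=P[m]; out[f'{n}_{l}_{k}']=r['mask']
            if len(Q): print(l,k,round(r['p'],2),np.round(r['pixel']),m.sum(),np.percentile(Q,[2,50,98],axis=0).round(3).tolist())
np.savez('d0.npz',**out)
E
```

```text
pics
0.0 [0.26744092 0.56418688 0.230059  ] [-3.56346121e-04  2.19565965e-01  9.75597087e-01 -9.91437649e-04] 0.9985860177770405 0.0187
scene [[-0.865, 0.182, -0.467, -0.093], [-0.501, -0.364, 0.785, 1.105], [-0.027, 0.913, 0.406, 0.57]]
large_shaver 0 0.62 [317. 153.] 521 [[0.534, -0.279, 0.057], [0.557, -0.228, 0.105], [0.584, -0.192, 0.188]]
wide_cup 0 0.9 [221. 243.] 370 [[0.491, 0.324, 0.02], [0.516, 0.36, 0.053], [0.569, 0.377, 0.064]]
wide_cup 1 0.39 [319. 244.] 368 [[0.327, 0.064, -0.0], [0.359, 0.175, 0.007], [0.402, 0.219, 0.01]]
narrow_cup 0 0.73 [210. 263.] 564 [[0.433, 0.402, 0.0], [0.461, 0.477, 0.067], [0.561, 0.491, 0.088]]
narrow_cup 1 0.62 [383. 168.] 181 [[0.313, -0.303, 0.043], [0.336, -0.282, 0.068], [0.366, -0.272, 0.086]]
narrow_cup 2 0.61 [271. 200.] 177 [[0.512, 0.059, 0.046], [0.528, 0.107, 0.069], [0.56, 0.114, 0.087]]
rest 0 0.89 [320. 175.] 491 [[0.527, -0.299, 0.002], [0.555, -0.241, 0.014], [0.602, -0.178, 0.11]]
can_white 0 0.64 [154. 238.] 1709 [[0.588, 0.467, 0.002], [0.597, 0.497, 0.108], [0.629, 0.509, 0.187]]
top [[0.017, 0.993, -0.119, 0.372], [-
[... 184 characters left out ...]
.63 [209. 198.] 291 [[0.509, 0.312, 0.054], [0.527, 0.326, 0.07], [0.554, 0.354, 0.156]]
wide_cup 0 0.79 [206. 206.] 373 [[0.489, 0.297, 0.031], [0.52, 0.34, 0.055], [0.569, 0.373, 0.066]]
narrow_cup 0 0.83 [302. 198.] 415 [[0.505, 0.053, 0.041], [0.536, 0.08, 0.058], [0.562, 0.108, 0.089]]
narrow_cup 1 0.8 [445. 274.] 431 [[0.312, -0.333, 0.043], [0.34, -0.31, 0.063], [0.368, -0.276, 0.089]]
narrow_cup 2 0.68 [157. 222.] 461 [[0.433, 0.431, 0.016], [0.464, 0.465, 0.058], [0.493, 0.486, 0.089]]
rest 0 0.57 [402. 198.] 618 [[0.524, -0.299, 0.007], [0.547, -0.218, 0.012], [0.6, -0.183, 0.116]]
can_white 0 0.69 [153. 167.] 753 [[0.589, 0.457, 0.006], [0.606, 0.468, 0.145], [0.634, 0.498, 0.19]]
```

```bash
python3 -c "
import cv2,numpy as np
print(cv2.imread('pics/scene0.png').shape)"
```

```text
(420, 560, 3)
```

View pics/scene0.png

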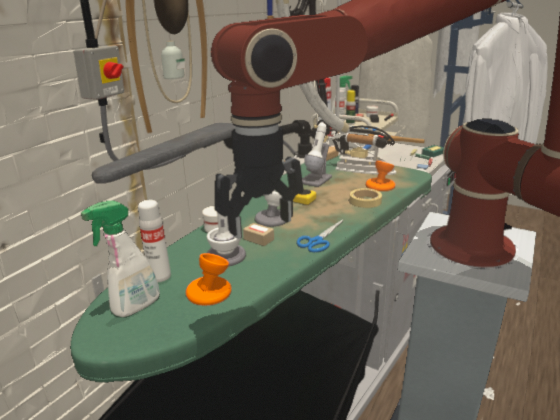

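View pics/top0.png

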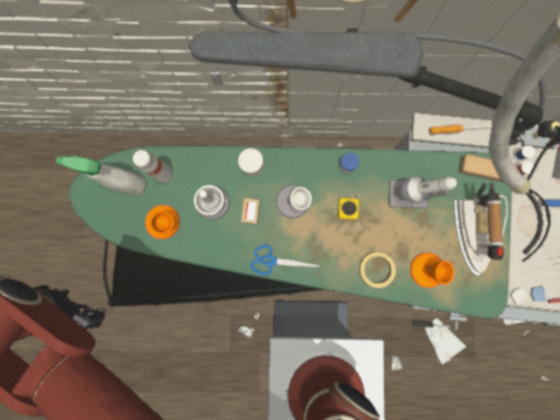

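```bash
cat > fit.py <<'E'
from h import *
from scipy.optimize import least_squares
PR={'large':[(0,0),(14,0),(27,10),(34,28),(34,43),(16,66),(16,152),(12,163),(0,163)],
'small':[(0,0),(10,0),(19.5,8),(24.5,21),(24.5,31),(12,49),(12,119),(9,128),(0,128)],
'wide':[(0,0),(16,0),(28.5,10),(35.5,28),(35.5,36),(41.5,36),(41.5,20),(34,4)],
'narrow':[(0,0),(11.5,0),(21,8),(26,21),(26,30),(32,30),(32,16),(27,4)]}
PR={k:np.array(v)/1e3 for k,v in PR.items()}
def dist(pr,r,z):
    q=np.stack([r,z],-1)[:,None]; a=pr[:-1];b=pr[1:]-a
    t=np.clip(((q-a)*b).sum(-1)/(b*b).sum(-1),0,1)
    return np.linalg.norm(q-a-t[...,None]*b,axis=-1).min(1)
def axis(lean,az): return np.array([np.sin(lean)*np.cos(az),np.sin(lean)*np.sin(az),np.cos(lean)])
def res(k,P,o,a):
    q=P-o; z=q@a; r=np.linalg.norm(q-z[:,None]*a,axis=1); return dist(PR[k],r,z)
def near(k,P,o,a,m=.012): return P[res(k,P,o,a)<m]
def fit(k,P,o,lean,az,free,zmin=-1):
    # free: subset of 'x y z lean az'
    names=['x','y','z','lean','az']; v0=np.array([*o,lean,az],float); I=[names.index(f) for f in free]
    v=v0.copy()
    for m in(.015,.008,.006):
        Q=near(k,P,v[:3],axis(v[3],v[4]),m)
        def f(p): w=v0.copy(); w[I]=p; return res(k,Q,w[:3],axis(w[3],w[4]))
        s=least_squares(f,v[I],loss='soft_l1',f_scale=.0015,x_scale=[.01 if n in'xyz' else .1 for n in free]); v[I]=s.x
    return v,len(Q),np.median(np.abs(f(s.x)))
E
python3 - <<'E'
from fit import *
Z=np.load('d0.npz'); R=-np.pi/2
for n in('scene','top'):
    P=Z[n+'P'][Z[n+'d']>0]; 
    for k,o,l,a,fr in[('wide',(.527,.337,.026),0,0,'x y'),('wide',(.527,.337,.026),0,0,'x y z'),('narrow',(.533,.095,.048),np.radians(25),R,'x y'),('narrow',(.533,.095,.048),np.radians(25),R,'x y az'),('narrow',(.533,.095,.048),np.radians(25),R,'x y z az lean'),
      ('large',(.56,-.19,.05),np.radians(30),R,'x y'),('large',(.56,-.19,.05),np.radians(30),R,'x y az'),('large',(.56,-.19,.05),np.radians(30),R,'x y z lean az'),('small',(.527,.337,.028),0,0,'x y')]:
        Q=P[np.linalg.norm(P[:,:2]-np.array(o[:2]),axis=1)<.16]; Q=Q[Q[:,2]>.018]
        if k in('wide','small'): Q=Q[Q[:,2]<(.066 if k=='wide' else .16)]
        if k=='small': Q=Q[Q[:,2]>.07]
        v,c,e=fit(k,Q,o,l,a,fr.split()); print(n,k,fr,v.round(4),c,round(e*1e3,2))
E
```

```text
scene wide x y [0.5279 0.3405 0.026  0.     0.    ] 385 1.14
scene wide x y z [0.5281 0.3406 0.0256 0.     0.    ] 385 1.1
scene narrow x y [ 0.5377  0.0978  0.048   0.4363 -1.5708] 183 1.31
scene narrow x y az [ 0.5376  0.0978  0.048   0.4363 -1.556 ] 183 1.36
scene narrow x y z az lean [ 0.5302  0.0972  0.0438  0.585  -0.9023] 197 1.52
scene large x y [ 0.5538 -0.1825  0.05    0.5236 -1.5708] 271 2.8
scene large x y az [ 0.5675 -0.2107  0.05    0.5236 -1.6026] 534 1.74
scene large x y z lean az [ 0.5676 -0.2094  0.045   0.5136 -1.6067] 567 1.72
scene small x y [0.5343 0.3335 0.028  0.     0.    ] 175 1.03
top wide x y [0.5291 0.3354 0.026  0.     0.    ] 420 1.02
top wide x y z [0.5288 0.3354 0.0266 0.     0.    ] 422 0.98
top narrow x y [ 0.5345  0.0907  0.048   0.4363 -1.5708] 409 1.02
top narrow x y az [ 0.5355  0.0907  0.048   0.4363 -1.6671] 409 1.0
top narrow x y z az lean [ 0.5355  0.0905  0.0484  0.4264 -1.664 ] 409 1.0
top large x y [ 0.5655 -0.2104  0.05    0.5236 -1.5708] 935 1.24
top large x y az [ 0.5665 -0.2104  0.05    0.5236 -1.5925] 934 1.2
top large x y z lean az [ 0.5662 -0.2096  0.047   0.5164 -1.5892] 944 1.02
top small x y [0.5324 0.3329 0.028  0.     0.    ] 153 0.97
```

```bash
cat > go.py <<'E'
import sys; from h import *
from scipy.spatial.transform import Rotation as Ro
def st():
    s=manip.state(); R=Ro.from_quat(np.roll(s['tool_rot'],-1)).as_matrix(); return s,R,np.array(s['tool_pos'])
def go(t,yaw=None):
    s,R,p=st(); d=R.T@(np.array(t)-p)/.12; cy=np.degrees(np.arctan2(R[1,1],R[0,1]))
    print('t%.2f'%s['time'],'pos',p.round(4),'yawY %.1f'%cy,'w %.3f'%s['gripper_width'],'gf %.0f'%s['grasp_force'],'F',np.round(s['contact_force'],1),'tilt',R[2].round(3),'| shift',d.round(3), 'turn',None if yaw is None else round((cy-yaw)/45,3))
if __name__=='__main__':
    a=[float(x) for x in sys.argv[1:]]; go(a[:3],a[3] if len(a)>3 else None)
E
python3 go.py .532 .333 .231 -3; python3 go.py .38 .46 .231
```

```text
t0.70 pos [0.2678 0.5647 0.2313] yawY 64.6 w 1.006 gf 0 F [0.1 0.4 0.3] tilt [-0.  0. -1.] | shift [-2.817 -0.801  0.003] turn 1.503
t0.70 pos [0.2678 0.5647 0.2313] yawY 64.6 w 1.006 gf 0 F [0.1 0.4 0.3] tilt [-0.  0. -1.] | shift [-1.219 -0.388  0.003] turn None
```

Request:
servo_tool --motion '[1, -0.5, -0.15, 0, 0.24, 1, -1, -0.3, 0, 0.48, 1, -1, -0.3, 0, 0.72, 1, -1, -0.3, 0, 0.96, 1, -1, -0.3, 0, 1]'

```text
time: 1.32
tool_pos: [0.361, 0.4806, 0.2314]
tool_rot: [0.0, 0.576, 0.817, 0.0]
contact_force: [-0.5, 0.8, 0.5]
gripper_width: 1.0
grasp_force: 0.0
```

```bash
python3 go.py .532 .333 .231 -3
```

```text
t1.32 pos [0.361  0.4806 0.2314] yawY 19.6 w 1.000 gf 0 F [-0.5  0.8  0.5] tilt [ 0.  0. -1.] | shift [-1.637  0.929  0.003] turn 0.503
```

Request:
servo_tool --motion '[1, -0.4, 0.23, 0, 0.24, 1, -0.8, 0.46, 0, 0.48, 1, -1, 0.6, 0, 0.5, 1, -1, 0.6, 0, 0.5]'

```text
time: 1.82
tool_pos: [0.4701, 0.3909, 0.2312]
tool_rot: [0.0, 0.725, 0.689, -0.0]
contact_force: [-0.5, 0.1, 0.2]
gripper_width: 0.996
grasp_force: 0.0
```

```bash
python3 go.py .532 .333 .231 -3
```

```text
t1.82 pos [0.4701 0.3909 0.2312] yawY -2.9 w 0.996 gf 0 F [-0.5  0.1  0.2] tilt [-0. -0. -1.] | shift [-0.456  0.54   0.002] turn 0.002
```

Request:
servo_tool --motion '[1, -0.45, 0.54, 0, 0, 1, -0.45, 0.54, 0, 0, 1, -0.45, 0.54, 0.5, 0, 1, -0.45, 0.54, 1, 0, 1, -0.45, 0.54, 1, 0]'

```text
time: 2.45
tool_pos: [0.526, 0.3336, 0.1049]
tool_rot: [-0.002, 0.724, 0.69, -0.006]
contact_force: [-0.1, 0.4, -0.4]
gripper_width: 0.999
grasp_force: 0.0
```

```bash
python3 go.py .532 .333 .102 -3
python3 - <<'E'
from fit import *
for n in('scene','top'):
    im,d=eyes.grab_frame(n); P=cloud(n,d)[d>0]
    Q=P[np.linalg.norm(P[:,:2]-[.532,.333],axis=1)<.04]; Q=Q[(Q[:,2]>.07)&(Q[:,2]<.16)]
    print(n,fit('small',Q,(.532,.333,.028),0,0,['x','y']))
    if n=='scene': save('s1',cv2.resize(im[120:300,130:370],None,fx=3,fy=3))
E
```

```text
t2.45 pos [0.526  0.3336 0.1049] yawY -2.8 w 0.999 gf 0 F [-0.1  0.4 -0.4] tilt [-0.006 -0.012 -1.   ] | shift [-0.002  0.051  0.023] turn 0.005
scene (array([0.53455189, 0.33349404, 0.028     , 0.        , 0.        ]), 342, np.float64(0.0010933192399382565))
top (array([0.532, 0.333, 0.028, 0.   , 0.   ]), 0, np.float64(nan))
  return _methods._mean(a, axis=axis, dtype=dtype,
  ret = ret.dtype.type(ret / rcount)
```

View pics/s1.png

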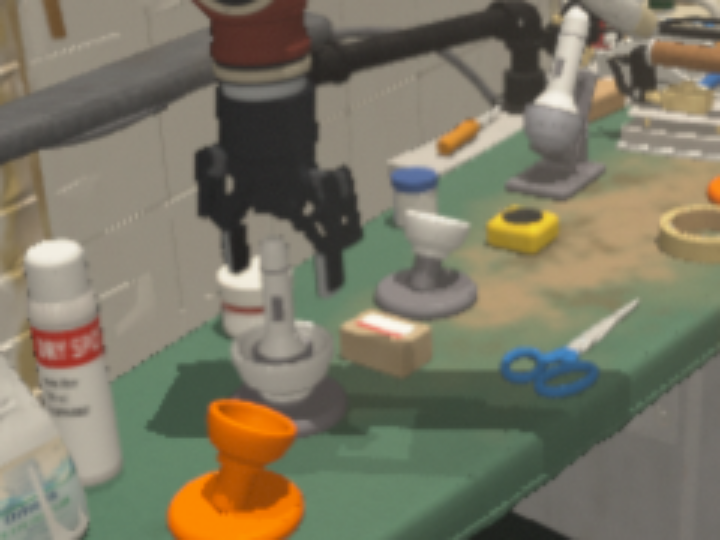

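Request:
servo_tool --motion '[1, 0, 0.04, 0.02, 0, 1, 0, 0.04, 0.02, 0, 0, 0, 0.04, 0.02, 0, -0.3, 0, 0.04, 0.02, 0, -1, 0, 0.04, 0.02, 0]'

```text
time: 3.18
tool_pos: [0.5357, 0.3345, 0.1089]
tool_rot: [-0.0, 0.725, 0.689, -0.0]
contact_force: [-0.5, 0.4, 0.9]
gripper_width: 0.377
grasp_force: 0.0
```

Request:
servo_tool --motion '[-1, 0, 0, 0, 0, -1, 0, 0, 0, 0, -1, 0, 0, 0, 0, -1, 0, 0, 0, 0, -1, 0, 0, 0, 0]'

```text
time: 3.8
tool_pos: [0.5356, 0.3346, 0.109]
tool_rot: [-0.0, 0.725, 0.689, -0.0]
contact_force: [-1.8, -0.1, 2.5]
gripper_width: 0.269
grasp_force: 59.1
```

```bash
python3 go.py .532 .333 .231 -3
```

```text
t3.80 pos [0.5356 0.3346 0.109 ] yawY -2.9 w 0.269 gf 59 F [-1.8 -0.1  2.5] tilt [ 0. -0. -1.] | shift [-0.015 -0.03  -1.016] turn 0.003
```

Request:
servo_tool --motion '[-1, 0, 0, 0.05, 0, -1, 0, 0, -0.1, 0, -1, 0, 0, -0.4, 0, -1, 0, 0, -0.8, 0, -1, 0, 0, -1, 0]'

```text
time: 4.42
tool_pos: [0.5369, 0.3348, 0.2319]
tool_rot: [0.001, 0.725, 0.689, 0.002]
contact_force: [-0.6, -0.4, -1.1]
gripper_width: 0.264
grasp_force: 59.8
```

Request:
servo_tool --motion '[-1, -0.4, 0, 0, 0, -1, -0.8, 0, 0, 0, -1, -1, 0, 0, 0, -1, -1, 0, 0, 0, -1, -1, 0, 0, 0]'

```text
time: 5.05
tool_pos: [0.5297, 0.2151, 0.2286]
tool_rot: [-0.0, 0.725, 0.689, 0.0]
contact_force: [-0.0, -0.0, -0.9]
gripper_width: 0.266
grasp_force: 59.7
```

```bash
cat > look.py <<'E'
from fit import *; from go import go,st
import sys
def look(k,lean=0,az=-np.pi/2,s0=.102,free='x y z lean az',name=None):
    s,R,p=st(); g=p+[0,0,.0187]; o=g-s0*axis(lean,az); out=[]
    for n in('scene','top'):
        im,d=eyes.grab_frame(n); P=cloud(n,d)[d>0]
        q=P-o; z=q@axis(lean,az); Q=P[(z<s0-.03)&(z>-.03)]
        try:
            v,c,e=fit(k,Q,o,lean,az,free.split()); a=axis(v[3],v[4]); print(n,k,v.round(4),c,round(e*1e3,2),'axis',a.round(3),'graspPt-TCP',(v[:3]+a*s0-p).round(4))
        except Exception as e: print(n,e)
        if name and n=='scene': save(name,im)
E
python3 go.py .536 .093 .231
python3 - <<'E'
from look import *
look('small')
look('small',free='x y z')
for n in('scene','top'):
    im,d=eyes.grab_frame(n); P=cloud(n,d)[d>0]
    for k,o,l,a,fr in[('wide',(.527,.337,.026),0,0,'x y'),('narrow',(.536,.093,.048),np.radians(25),-1.6,'x y'),('narrow',(.536,.093,.048),np.radians(25),-1.6,'x y az')]:
        Q=P[(P[:,2]>.022)&(P[:,2]<.095)]; print(n,k,fit(k,Q,o,l,a,fr.split()))
E
```

```text
t5.05 pos [0.5297 0.2151 0.2286] yawY -2.9 w 0.266 gf 60 F [-0.  -0.  -0.9] tilt [ 0. -0. -1.] | shift [-1.013  0.103 -0.02 ] turn None
scene small [ 0.5303  0.2123  0.1435 -0.0272 -1.0241] 362 1.05 axis [-0.014  0.023  1.   ] graspPt-TCP [-0.0009 -0.0004  0.0169]
top small [ 0.525   0.2129  0.1411 -0.0188 -2.765 ] 123 0.57 axis [0.017 0.007 1.   ] graspPt-TCP [-0.0029 -0.0014  0.0145]
scene small [ 0.5299  0.2134  0.1435  0.     -1.5708] 361 1.18 axis [ 0. -0.  1.] graspPt-TCP [ 0.0002 -0.0021  0.0168]
top small [ 0.5257  0.2137  0.1412  0.     -1.5708] 124 0.89 axis [ 0. -0.  1.] graspPt-TCP [-0.004  -0.0018  0.0145]
scene wide (array([0.52615112, 0.33674312, 0.026     , 0.        , 0.        ]), 685, np.float64(0.0015474299300939978))
scene narrow (array([ 0.5383994 ,  0.09704708,  0.048     ,  0.43633231, -1.6       ]), 257, np.float64(0.0015890488002299544))
scene narrow (array([ 0.5379642 ,  0.09704981,  0.048     ,  0.43633231, -1.54346821]), 257, np.float64(0.0016035264887903078))
top wide (array([0.5296215 , 0.33445556, 0.026     , 0.        , 0.        ]), 239, np.float64(0.0010382017808236756))
top narrow (array([ 0.53483055,  0.09076785,  0.048     ,  0.43633231, -1.6       ]), 411, np.float64(0.0008790798544858966))
top narrow (array([ 0.53518601,  0.09076028,  0.048     ,  0.43633231, -1.63381372]), 411, np.float64(0.0008859281882531919))
```

```bash
python3 go.py .530 .334 .229; python3 go.py .530 .334 .119
```

```text
t5.35 pos [0.5297 0.2153 0.2288] yawY -2.8 w 0.268 gf 60 F [ 0.6 -0.  -1.5] tilt [-0. -0. -1.] | shift [ 0.988 -0.046 -0.002] turn None
t5.35 pos [0.5297 0.2153 0.2288] yawY -2.8 w 0.268 gf 60 F [ 0.6 -0.  -1.5] tilt [-0. -0. -1.] | shift [ 0.988 -0.046  0.915] turn None
```

Request:
servo_tool --motion '[-1, 0.4, -0.02, 0, 0, -1, 0.8, -0.04, 0, 0, -1, 0.99, -0.05, 0, 0, -1, 0.99, -0.05, 0.2, 0, -1, 0.99, -0.05, 0.5, 0]'

```text
time: 5.98
tool_pos: [0.5307, 0.3344, 0.1699]
tool_rot: [0.001, 0.724, 0.689, 0.002]
contact_force: [-0.5, 0.5, -1.6]
gripper_width: 0.265
grasp_force: 59.8
```

Request:
servo_tool --motion '[-1, 0, 0, 0.15, 0, -1, 0, 0, 0.3, 0, -1, 0, 0, 0.38, 0, -1, 0, 0, 0.38, 0, -1, 0, 0, 0.38, 0]'

```text
time: 6.6
tool_pos: [0.5304, 0.3339, 0.1245]
tool_rot: [0.0, 0.725, 0.689, 0.001]
contact_force: [0.2, -1.0, -1.3]
gripper_width: 0.263
grasp_force: 59.7
```

```bash
python3 go.py .530 .334 .119; python3 go.py .5285 .295 .1137
```

```text
t6.60 pos [0.5304 0.3339 0.1245] yawY -2.9 w 0.263 gf 60 F [ 0.2 -1.  -1.3] tilt [ 0.001  0.002 -1.   ] | shift [ 0.001 -0.003  0.046] turn None
t6.60 pos [0.5304 0.3339 0.1245] yawY -2.9 w 0.263 gf 60 F [ 0.2 -1.  -1.3] tilt [ 0.001  0.002 -1.   ] | shift [-0.325  0.     0.09 ] turn None
```

Request:
servo_tool --motion '[-1, 0, 0, 0.05, 0, -1, -0.05, 0, 0.05, 0, -1, -0.1, 0, 0.05, 0, -1, -0.15, 0, 0.05, 0, -1, -0.15, 0, 0.05, 0]'

```text
time: 7.22
tool_pos: [0.5294, 0.3178, 0.1189]
tool_rot: [-0.002, 0.725, 0.689, 0.003]
contact_force: [-1.0, 7.4, 0.0]
gripper_width: 0.267
grasp_force: 60.0
```

Request:
servo_tool --motion '[-1, -0.03, 0, 0, 0, -1, -0.06, 0, 0.01, 0, -1, -0.09, 0, 0.02, 0, -1, -0.12, 0, 0.03, 0, -1, -0.12, 0, 0.03, 0]'

```text
time: 7.85
tool_pos: [0.5298, 0.3046, 0.1173]
tool_rot: [-0.001, 0.725, 0.689, 0.005]
contact_force: [-0.1, 9.1, 4.4]
gripper_width: 0.267
grasp_force: 60.7
```

```bash
python3 go.py .5285 .295 .1137
python3 - <<'E'
from look import *
look('small',free='x y z lean',az=-1.62,lean=.15)
E
```

```text
t7.85 pos [0.5298 0.3046 0.1173] yawY -2.9 w 0.267 gf 61 F [-0.1  9.1  4.4] tilt [ 0.009  0.005 -1.   ] | shift [-0.08  -0.007  0.029] turn None
scene small [ 0.5314  0.329   0.0345  0.2145 -1.62  ] 384 1.15 axis [-0.01  -0.213  0.977] graspPt-TCP [0.0005 0.0028 0.0168]
top small [ 0.528   0.3007  0.0283 -0.3821 -1.62  ] 19 2.24 axis [0.018 0.372 0.928] graspPt-TCP [0.0001 0.0341 0.0057]
```

Request:
servo_tool --motion '[-1, -0.03, 0, 0.01, 0, -1, -0.06, 0, 0.02, 0, -1, -0.09, 0, 0.03, 0, -1, -0.12, 0, 0.04, 0, -1, -0.15, 0, 0.05, 0]'

```text
time: 8.57
tool_pos: [0.5289, 0.2866, 0.1111]
tool_rot: [-0.001, 0.725, 0.689, 0.005]
contact_force: [-1.1, 9.0, 4.8]
gripper_width: 0.267
grasp_force: 61.4
```

```bash
python3 go.py .5285 .295 .1137
python3 - <<'E'
from look import *
look('small',free='x y z lean',az=-1.62,lean=.4)
E
```

```text
t8.57 pos [0.5289 0.2866 0.1111] yawY -2.9 w 0.267 gf 61 F [-1.1  9.   4.8] tilt [ 0.009  0.005 -1.   ] | shift [ 0.07  -0.007 -0.021] turn None
scene small [ 0.5314  0.3339  0.0362  0.4224 -1.62  ] 393 1.08 axis [-0.02  -0.409  0.912] graspPt-TCP [0.0005 0.0055 0.0181]
top small [ 0.5216  0.3493  0.0275  0.4273 -1.62  ] 88 1.22 axis [-0.02  -0.414  0.91 ] graspPt-TCP [-0.0094  0.0205  0.0092]
```

Request:
servo_tool --motion '[-1, -0.02, 0, 0, 0, -1, -0.02, 0, -0.05, 0, -1, -0.02, 0, -0.2, 0, -1, -0.02, 0, -0.6, 0, -1, -0.02, 0, -1, 0]'

```text
time: 9.3
tool_pos: [0.5266, 0.28, 0.2289]
tool_rot: [0.0, 0.725, 0.689, -0.001]
contact_force: [0.9, 0.0, -0.6]
gripper_width: 0.267
grasp_force: 60.7
```

Request:
servo_tool --motion '[-1, -0.4, 0.02, 0, 0, -1, -0.8, 0.04, 0, 0, -1, -1, 0.05, 0, 0, -1, -1, 0.05, 0, 0, -1, -1, 0.05, 0, 0]'

```text
time: 9.93
tool_pos: [0.527, 0.1609, 0.2281]
tool_rot: [0.0, 0.725, 0.689, 0.0]
contact_force: [0.6, -0.1, -1.4]
gripper_width: 0.265
grasp_force: 60.7
```

```bash
python3 go.py .5367 .049 .1217
python3 - <<'E'
from look import *
look('small',free='x y z lean',az=-1.62,lean=.42,name='s2')
look('small',free='x y z lean az',az=-1.62,lean=.42)
E
```

```text
t9.93 pos [0.527  0.1609 0.2281] yawY -2.9 w 0.265 gf 61 F [ 0.6 -0.1 -1.4] tilt [ 0.  0. -1.] | shift [-0.928  0.127  0.886] turn None
scene small [ 0.5297  0.2095  0.1547  0.4366 -1.62  ] 372 1.29 axis [-0.021 -0.422  0.906] graspPt-TCP [0.0006 0.0055 0.0191]
top small [ 0.526   0.2113  0.1529  0.4385 -1.62  ] 130 1.0 axis [-0.021 -0.424  0.905] graspPt-TCP [-0.0031  0.0071  0.0172]
scene small [ 0.531   0.2096  0.1538  0.4254 -1.686 ] 366 1.2 axis [-0.047 -0.41   0.911] graspPt-TCP [-0.0008  0.0063  0.0189]
top small [ 0.5263  0.2099  0.1527  0.3827 -1.6266] 130 0.76 axis [-0.021 -0.373  0.928] graspPt-TCP [-0.0028  0.0104  0.0195]
```

View pics/s2.png

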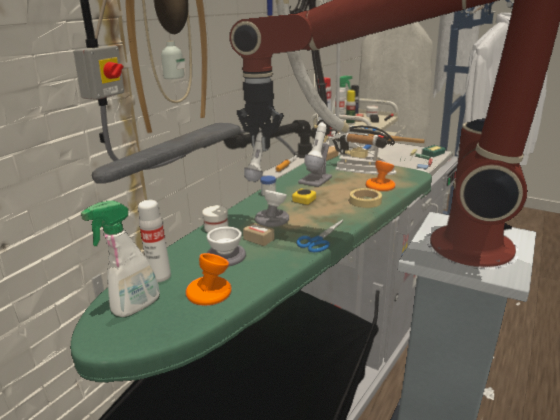

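```bash
python3 go.py .5343 .0167 .228;python3 go.py .5343 .0167 .177
```

```text
t10.12 pos [0.5269 0.1615 0.2277] yawY -2.8 w 0.263 gf 61 F [ 0.  -0.2 -1.3] tilt [-0. -0. -1.] | shift [-1.202  0.12  -0.003] turn None
t10.12 pos [0.5269 0.1615 0.2277] yawY -2.8 w 0.263 gf 61 F [ 0.  -0.2 -1.3] tilt [-0. -0. -1.] | shift [-1.202  0.12   0.422] turn None
```

Request:
servo_tool --motion '[-1, -0.4, 0.04, 0, 0, -1, -0.8, 0.08, 0, 0, -1, -1, 0.12, 0, 0, -1, -1, 0.12, 0, 0, -1, -1, 0.12, 0, 0]'

```text
time: 10.75
tool_pos: [0.5353, 0.0411, 0.2276]
tool_rot: [-0.0, 0.724, 0.689, 0.0]
contact_force: [-0.2, 0.7, -1.9]
gripper_width: 0.268
grasp_force: 60.6
```

Request:
servo_tool --motion '[-1, -0.2, 0, 0, 0, -1, -0.2, 0, 0.2, 0, -1, -0.2, 0, 0.42, 0, -1, -0.2, 0, 0.42, 0, -1, -0.2, 0, 0.42, 0]'

```text
time: 11.38
tool_pos: [0.5347, 0.0169, 0.1783]
tool_rot: [0.0, 0.724, 0.69, 0.0]
contact_force: [-0.2, -0.9, -0.2]
gripper_width: 0.262
grasp_force: 60.7
```

```bash
python3 go.py .5355 .042 .1225
python3 - <<'E'
from look import *
look('small',free='x y z lean',az=-1.62,lean=.436)
for n in('scene','top'):
    im,d=eyes.grab_frame(n); P=cloud(n,d)[d>0]
    Q=P[(P[:,2]>.022)&(P[:,2]<.095)]; print(n,fit('narrow',Q,(.537,.091,.048),np.radians(25),-1.6,['x','y']))
E
```

```text
t11.38 pos [0.5347 0.0169 0.1783] yawY -2.8 w 0.262 gf 61 F [-0.2 -0.9 -0.2] tilt [ 0.     0.001 -1.   ] | shift [ 0.209 -0.004  0.465] turn None
scene small [ 0.5378  0.0657  0.1054  0.4452 -1.62  ] 300 1.2 axis [-0.021 -0.43   0.903] graspPt-TCP [0.001  0.0049 0.0192]
top small [ 0.5341  0.0675  0.1059  0.5177 -1.62  ] 68 0.83 axis [-0.024 -0.494  0.869] graspPt-TCP [-0.0031  0.0001  0.0163]
scene (array([ 0.53875448,  0.09714011,  0.048     ,  0.43633231, -1.6       ]), 256, np.float64(0.0014904940767156093))
top (array([ 0.53483827,  0.09065288,  0.048     ,  0.43633231, -1.6       ]), 282, np.float64(0.0008413716964502466))
```

Request:
servo_tool --motion '[-1, 0.045, 0, 0.1, 0, -1, 0.09, 0, 0.2, 0, -1, 0.135, 0, 0.3, 0, -1, 0.15, 0, 0.34, 0, -1, 0.15, 0, 0.34, 0]'

```text
time: 12.2
tool_pos: [0.5347, 0.0344, 0.1357]
tool_rot: [-0.0, 0.724, 0.689, -0.0]
contact_force: [-0.2, -0.1, -0.6]
gripper_width: 0.266
grasp_force: 60.7
```

```bash
python3 go.py .5355 .042 .1225
```

```text
t12.20 pos [0.5347 0.0344 0.1357] yawY -2.8 w 0.266 gf 61 F [-0.2 -0.1 -0.6] tilt [-0.    -0.001 -1.   ] | shift [0.064 0.004 0.11 ] turn None
```

No contact yet, about 14 mm from seated. Continue slowly.

Request:
servo_tool --motion '[-1, 0.017, 0, 0.03, 0, -1, 0.034, 0, 0.06, 0, -1, 0.045, 0, 0.085, 0, -1, 0.045, 0, 0.085, 0]'

```text
time: 12.7
tool_pos: [0.5351, 0.0397, 0.1259]
tool_rot: [-0.0, 0.725, 0.689, -0.0]
contact_force: [-0.1, -0.4, -0.9]
gripper_width: 0.268
grasp_force: 60.7
```

```bash
python3 go.py .5355 .042 .1225
python3 - <<'E'
from look import *
look('small',free='x y z lean',az=-1.62,lean=.436)
E
```

```text
t12.70 pos [0.5351 0.0397 0.1259] yawY -2.9 w 0.268 gf 61 F [-0.1 -0.4 -0.9] tilt [-0.    -0.001 -1.   ] | shift [0.02  0.002 0.029] turn None
scene small [ 0.5364  0.1026  0.0491  0.5956 -1.62  ] 426 1.93 axis [-0.028 -0.56   0.828] graspPt-TCP [-0.0015  0.0058  0.0076]
top small [ 0.5326  0.0976  0.0544  0.5909 -1.62  ] 132 2.4 axis [-0.027 -0.556  0.83 ] graspPt-TCP [-0.0053  0.0012  0.0132]
```

Request:
servo_tool --motion '[-1, 0.008, 0, 0.015, 0, -1, 0.016, 0, 0.03, 0, -1, 0.02, 0, 0.04, 0, -1, 0.02, 0, 0.04, 0]'

```text
time: 13.3
tool_pos: [0.5353, 0.042, 0.1213]
tool_rot: [-0.0, 0.725, 0.689, -0.0]
contact_force: [0.3, -0.5, -1.1]
gripper_width: 0.264
grasp_force: 60.7
```

Request:
servo_tool --motion '[-1, 0.005, 0, 0.01, 0, -1, 0.009, 0, 0.02, 0, -1, 0.009, 0, 0.02, 0]'

```text
time: 13.68
tool_pos: [0.5357, 0.0429, 0.1196]
tool_rot: [0.0, 0.725, 0.689, -0.0]
contact_force: [-1.7, -1.5, 1.4]
gripper_width: 0.268
grasp_force: 61.1
```

Request:
servo_tool --motion '[-1, 0.005, 0, 0.01, 0, -1, 0.009, 0, 0.02, 0, -1, 0.009, 0, 0.02, 0]'

```text
time: 14.05
tool_pos: [0.5362, 0.0429, 0.1195]
tool_rot: [0.001, 0.724, 0.689, -0.001]
contact_force: [-5.6, -5.2, 12.2]
gripper_width: 0.263
grasp_force: 62.4
```

```bash
python3 go.py .5355 .042 .1225
python3 - <<'E'
from look import *
# handle only
s,R,p=st()
for n in('scene','top'):
    im,d=eyes.grab_frame(n); P=cloud(n,d)[d>0]; o=np.array([.537,.091,.048]); a=axis(.436,-1.61)
    q=P-o; z=q@a; r=np.linalg.norm(q-z[:,None]*a,axis=1); Q=P[(z>.036)&(z<.075)&(r<.034)]
    print(n,fit('small',Q,o,.436,-1.61,['x','y','z','lean']))
    if n=='scene': u=proj(n,p)[0].astype(int); save('s3',cv2.resize(im[u[1]-70:u[1]+70,u[0]-90:u[0]+90],None,fx=4,fy=4,interpolation=cv2.INTER_CUBIC))
E
```

```text
t14.05 pos [0.5362 0.0429 0.1195] yawY -2.8 w 0.263 gf 62 F [-5.6 -5.2 12.2] tilt [-0.003  0.001 -1.   ] | shift [-0.008 -0.006 -0.025] turn None
scene (array([ 0.53876001,  0.09322136,  0.04517407,  0.45218111, -1.61      ]), 120, np.float64(0.0011473776366338192))
top (array([ 0.53457094,  0.09062682,  0.04412606,  0.41057439, -1.61      ]), 45, np.float64(0.0007271801308849921))
```

View pics/s3.png

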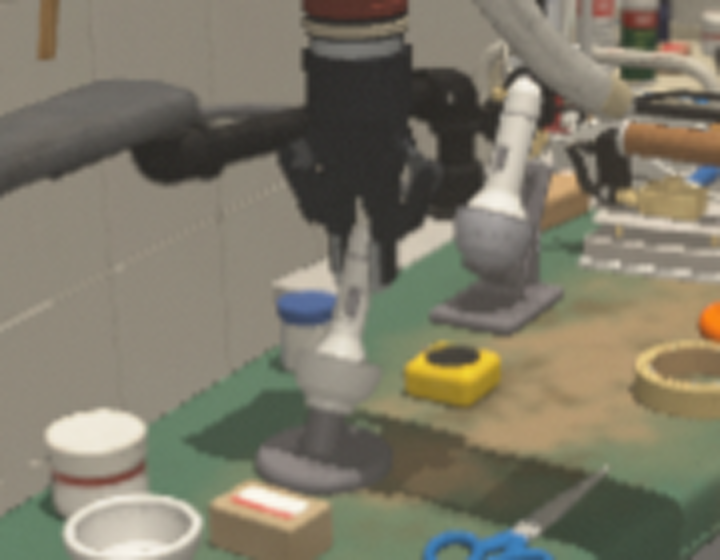

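Request:
servo_tool --motion '[-1, -0.003, -0.01, -0.008, 0, -1, -0.003, -0.01, -0.008, 0, -0.42, -0.003, -0.01, -0.008, 0, -0.35, -0.003, -0.01, -0.008, 0, -0.3, -0.003, -0.01, -0.008, 0]'

```text
time: 14.78
tool_pos: [0.5341, 0.044, 0.1172]
tool_rot: [-0.0, 0.725, 0.689, -0.0]
contact_force: [-0.2, 0.2, -0.3]
gripper_width: 0.348
grasp_force: 0.0
```

Request:
servo_tool --motion '[0, 0, 0, 0, 0, 1, 0, 0, 0, 0, 1, 0, 0, 0, 0, 1, 0, 0, -0.3, 0, 1, 0, 0, -0.7, 0]'

```text
time: 15.4
tool_pos: [0.5332, 0.0439, 0.2008]
tool_rot: [-0.001, 0.725, 0.689, -0.001]
contact_force: [1.1, 0.5, 1.1]
gripper_width: 1.0
grasp_force: 0.0
```

Request:
servo_tool --motion '[1, -0.3, 0, -0.2, 0, 1, -0.7, 0, -0.2, 0, 1, -1, 0, -0.2, 0, 1, -1, 0, -0.2, 0]'

```text
time: 15.9
tool_pos: [0.5282, -0.0779, 0.2258]
tool_rot: [0.0, 0.726, 0.688, -0.0]
contact_force: [0.4, -0.4, -0.3]
gripper_width: 0.997
grasp_force: 0.0
```

```bash
python3 go.py .565 -.27 .16
python3 - <<'E'
from look import *
for n in('scene','top'):
    im,d=eyes.grab_frame(n); P=cloud(n,d)[d>0]; o=np.array([.537,.091,.048]); a=axis(.436,-1.61)
    q=P-o; z=q@a; r=np.linalg.norm(q-z[:,None]*a,axis=1); Q=P[(z>.036)&(z<.135)&(r<.034)]
    print(n,fit('small',Q,o,.436,-1.61,['x','y','z','lean','az']))
    Q=P[(z>.004)&(z<.034)&(r<.045)]; print(fit('narrow',Q,o,.436,-1.6,['x','y']))
    q=P[np.linalg.norm(P[:,:2]-[.56,-.24],axis=1)<.16]
    print(fit('large',q[q[:,2]>.03],(.567,-.21,.05),.5236,-1.59,['x','y','z','az']))
    print(fit('wide',P[P[:,2]>.022],(.53,.336,.026),0,0,['x','y']))
E
```

```text
t15.90 pos [ 0.5282 -0.0779  0.2258] yawY -3.1 w 0.997 gf 0 F [ 0.4 -0.4 -0.3] tilt [-0.  0. -1.] | shift [-1.582  0.392  0.549] turn None
scene (array([ 0.5389083 ,  0.09257612,  0.04597552,  0.50907716, -1.62486941]), 272, np.float64(0.0012484936375620596))
(array([ 0.53720622,  0.09160819,  0.048     ,  0.436     , -1.6       ]), 210, np.float64(0.0016393372619588316))
(array([ 0.56826164, -0.20842799,  0.0446888 ,  0.5236    , -1.61878751]), 564, np.float64(0.0016204292076397809))
(array([0.53192076, 0.33492699, 0.026     , 0.        , 0.        ]), 683, np.float64(0.001331053222196961))
top (array([ 0.53502147,  0.09222222,  0.04712471,  0.51940155, -1.62542373]), 275, np.float64(0.0007789878637162202))
(array([ 0.53485948,  0.08881867,  0.048     ,  0.436     , -1.6       ]), 224, np.float64(0.0014991943003903364))
(array([ 0.56679827, -0.20972382,  0.04890623,  0.5236    , -1.59929716]), 257, np.float64(0.0010445483656961294))
(array([0.52955788, 0.33550059, 0.026     , 0.        , 0.        ]), 733, np.float64(0.0011885868450469297))
```

```bash
python3 go.py .5345 .0425 .226;python3 go.py .5345 .0425 .119
```

```text
t16.00 pos [ 0.5283 -0.076   0.2256] yawY -2.9 w 1.003 gf 0 F [ 0.1  0.1 -0.8] tilt [ 0.001 -0.    -1.   ] | shift [ 0.989  0.002 -0.003] turn None
t16.00 pos [ 0.5283 -0.076   0.2256] yawY -2.9 w 1.003 gf 0 F [ 0.1  0.1 -0.8] tilt [ 0.001 -0.    -1.   ] | shift [0.988 0.002 0.888] turn None
```

Request:
servo_tool --motion '[1, 0.4, 0, 0, 0, 1, 0.8, 0, 0, 0, 1, 0.98, 0, 0, 0, 1, 0.98, 0, 0.4, 0, 1, 0.98, 0, 0.86, 0]'

```text
time: 16.62
tool_pos: [0.5353, 0.0432, 0.1229]
tool_rot: [0.001, 0.724, 0.69, 0.001]
contact_force: [0.4, -1.3, -0.1]
gripper_width: 1.0
grasp_force: 0.0
```

Request:
servo_tool --motion '[0, 0, 0, 0.01, 0, -0.3, 0, 0, 0.01, 0, -1, 0, 0, 0.01, 0, -1, 0, 0, 0.01, 0, -1, 0, 0, 0.01, 0]'

```text
time: 17.25
tool_pos: [0.536, 0.0411, 0.1242]
tool_rot: [0.002, 0.725, 0.689, 0.001]
contact_force: [-0.5, -1.3, 6.8]
gripper_width: 0.262
grasp_force: 58.7
```

```bash
cat > sm.py <<'E'
from look import *
def sm(top=.075):
    for n in('scene','top'):
        im,d=eyes.grab_frame(n); P=cloud(n,d)[d>0]; o=np.array([.537,.091,.048]); a=axis(.47,-1.61)
        q=P-o; z=q@a; r=np.linalg.norm(q-z[:,None]*a,axis=1); Q=P[(z>.036)&(z<top)&(r<.034)]
        v,c,e=fit('small',Q,o,.47,-1.61,['x','y','z','lean']);print(n,v.round(4),'lean',np.degrees(v[3]).round(1),c)
E
python3 go.py .5345 .0425 .119; python3 -c "
from sm import *
sm()"
```

```text
t17.25 pos [0.536  0.0411 0.1242] yawY -2.9 w 0.262 gf 59 F [-0.5 -1.3  6.8] tilt [-0.     0.004 -1.   ] | shift [ 0.011 -0.013  0.044] turn None
scene [ 0.5382  0.0947  0.0446  0.5211 -1.61  ] lean 29.9 119
top [ 0.5344  0.0919  0.0442  0.4825 -1.61  ] lean 27.6 34
```

Request:
servo_tool --motion '[-1, 0.025, 0, -0.005, 0, -1, 0.05, 0, -0.012, 0, -1, 0.075, 0, -0.018, 0, -1, 0.095, 0, -0.025, 0, -1, 0.095, 0, -0.025, 0]'

```text
time: 17.98
tool_pos: [0.5365, 0.0496, 0.1276]
tool_rot: [0.004, 0.725, 0.689, -0.001]
contact_force: [-1.3, -8.7, 9.6]
gripper_width: 0.266
grasp_force: 59.3
```

```bash
python3 go.py .5345 .0425 .119; python3 -c "
from sm import *
sm()"
```

```text
t17.98 pos [0.5365 0.0496 0.1276] yawY -2.9 w 0.266 gf 59 F [-1.3 -8.7  9.6] tilt [-0.007  0.004 -1.   ] | shift [-0.059 -0.014  0.072] turn None
scene [ 0.5386  0.0912  0.0448  0.3945 -1.61  ] lean 22.6 122
top [ 0.5351  0.0904  0.044   0.3663 -1.61  ] lean 21.0 69
```

Request:
servo_tool --motion '[-1, -0.015, 0, 0.005, 0, -1, -0.03, 0, 0.01, 0, -1, -0.045, 0, 0.015, 0, -1, -0.05, 0, 0.02, 0]'

```text
time: 18.58
tool_pos: [0.5365, 0.0461, 0.126]
tool_rot: [0.002, 0.725, 0.689, 0.001]
contact_force: [-3.2, -1.9, 13.0]
gripper_width: 0.265
grasp_force: 59.7
```

```bash
python3 go.py .5345 .0425 .119; python3 -c "
from sm import *
sm()"
```

```text
t18.57 pos [0.5365 0.0461 0.126 ] yawY -2.9 w 0.265 gf 60 F [-3.2 -1.9 13. ] tilt [-0.001  0.005 -1.   ] | shift [-0.031 -0.015  0.058] turn None
scene [ 0.5387  0.1009  0.0461  0.5724 -1.61  ] lean 32.8 116
top [ 0.5347  0.088   0.0431  0.3723 -1.61  ] lean 21.3 48
```

Request:
servo_tool --motion '[-0.44, -0.008, -0.01, -0.005, 0, -0.4, -0.008, -0.01, -0.005, 0, -0.35, -0.008, -0.01, -0.005, 0, 0, -0.008, -0.01, -0.005, 0, 1, -0.008, -0.01, -0.005, 0]'

```text
time: 19.3
tool_pos: [0.533, 0.046, 0.1221]
tool_rot: [-0.0, 0.725, 0.689, -0.0]
contact_force: [0.2, 0.0, 0.1]
gripper_width: 0.696
grasp_force: 0.0
```

Request:
servo_tool --motion '[1, 0, 0, 0, 0, 1, 0, 0, -0.2, 0, 1, 0, 0, -0.5, 0, 1, 0, 0, -0.85, 0]'

```text
time: 19.8
tool_pos: [0.5326, 0.0459, 0.2246]
tool_rot: [-0.001, 0.725, 0.689, -0.001]
contact_force: [0.4, 0.1, 0.2]
gripper_width: 0.999
grasp_force: 0.0
```

```bash
python3 go.py .5345 .0425 .119; python3 -c "
from sm import *
sm(.135)"
```

```text
t19.80 pos [0.5326 0.0459 0.2246] yawY -2.9 w 0.999 gf 0 F [0.4 0.1 0.2] tilt [ 0.    -0.002 -1.   ] | shift [-0.028  0.019  0.88 ] turn None
scene [ 0.5371  0.0928  0.0451  0.4963 -1.61  ] lean 28.4 266
top [ 0.5339  0.0932  0.0455  0.5026 -1.61  ] lean 28.8 92
```

Request:
servo_tool --motion '[1, 0, 0.03, 0.4, 0, 1, 0, 0.03, 0.84, 0, 0, 0, 0.03, 0.84, 0, -0.3, 0, 0.03, 0.84, 0, -1, 0, 0.03, 0.84, 0]'

```text
time: 20.52
tool_pos: [0.5388, 0.0456, 0.1267]
tool_rot: [0.002, 0.725, 0.689, 0.002]
contact_force: [0.0, -0.1, -0.2]
gripper_width: 0.374
grasp_force: 0.0
```

Request:
servo_tool --motion '[-1, 0, 0, 0, 0, -1, 0, 0, 0, 0, -1, 0.03, 0, -0.005, 0, -1, 0.06, 0, -0.01, 0, -1, 0.09, 0, -0.02, 0]'

```text
time: 21.15
tool_pos: [0.5385, 0.0533, 0.1295]
tool_rot: [0.004, 0.724, 0.689, -0.002]
contact_force: [-5.5, -10.7, 11.5]
gripper_width: 0.263
grasp_force: 59.3
```

Request:
servo_tool --motion '[-1, 0.02, 0, 0, 0, -1, 0.02, 0, 0, 0]'

```text
time: 21.4
tool_pos: [0.5387, 0.0551, 0.1302]
tool_rot: [0.004, 0.724, 0.69, -0.003]
contact_force: [-5.3, -11.8, 12.2]
gripper_width: 0.262
grasp_force: 59.5
```

```bash
python3 go.py .5345 .0425 .119; python3 -c "
from sm import *
sm()"
```

```text
t21.40 pos [0.5387 0.0551 0.1302] yawY -2.8 w 0.262 gf 60 F [ -5.3 -11.8  12.2] tilt [-0.01   0.003 -1.   ] | shift [-0.106 -0.03   0.094] turn None
scene [ 0.5397  0.0934  0.0449  0.3861 -1.61  ] lean 22.1 123
top [ 0.5365  0.0902  0.0449  0.3406 -1.61  ] lean 19.5 63
```

Request:
servo_tool --motion '[-1, 0, -0.015, 0, 0, -0.45, 0, -0.015, 0, 0, -0.42, 0, -0.015, 0, 0, -0.38, 0, -0.015, 0, 0, 0, 0, -0.015, 0, 0]'

```text
time: 22.12
tool_pos: [0.5355, 0.0593, 0.1257]
tool_rot: [-0.0, 0.725, 0.689, -0.0]
contact_force: [-0.2, 0.2, 0.2]
gripper_width: 0.491
grasp_force: 0.0
```

Request:
servo_tool --motion '[1, 0, 0, 0, 0, 1, 0, 0, 0, 0, 1, 0, 0, -0.2, 0, 1, 0, 0, -0.6, 0, 1, 0, 0, -0.8, 0]'

```text
time: 22.75
tool_pos: [0.5368, 0.0591, 0.2251]
tool_rot: [0.001, 0.725, 0.689, 0.001]
contact_force: [0.7, -0.2, -0.3]
gripper_width: 1.001
grasp_force: 0.0
```

```bash
python3 go.py .565 -.27 .16; python3 -c "
from sm import *
sm(.135)"
```

```text
t22.75 pos [0.5368 0.0591 0.2251] yawY -2.9 w 1.001 gf 0 F [ 0.7 -0.2 -0.3] tilt [ 0.     0.004 -1.   ] | shift [-2.727  0.37   0.543] turn None
scene [ 0.5382  0.0931  0.0461  0.5113 -1.61  ] lean 29.3 269
top [ 0.5347  0.0904  0.0461  0.4863 -1.61  ] lean 27.9 102
```

```bash
python3 - <<'E'
import numpy as np
Z=np.load('d0.npz')
for n in('scene','top'):
    P=Z[n+'P'][Z[n+'d']>0]; Q=P[(P[:,2]>.13)&(P[:,2]<.9)&(P[:,1]<.25)&(P[:,1]>-.45)&(P[:,0]>.4)&(P[:,0]<.9)]
    for y in np.arange(-.45,.25,.1):
        q=Q[(Q[:,1]>=y)&(Q[:,1]<y+.1)]
        if len(q): print(n,round(y,2),len(q),q.min(0).round(3),q.max(0).round(3))
E
python3 go.py .567 -.272 .225
```

```text
scene -0.45 554 [ 0.401 -0.45   0.13 ] [ 0.752 -0.35   0.574]
scene -0.35 541 [ 0.548 -0.35   0.133] [ 0.729 -0.25   0.594]
scene -0.25 99 [ 0.55 -0.25  0.13] [ 0.898 -0.15   0.176]
scene -0.15 262 [ 0.85  -0.149  0.134] [ 0.899 -0.05   0.176]
scene -0.05 282 [ 0.857 -0.049  0.133] [0.9   0.05  0.176]
scene 0.05 299 [0.866 0.05  0.143] [0.9   0.15  0.176]
scene 0.15 320 [0.872 0.15  0.143] [0.9   0.25  0.176]
top -0.45 851 [ 0.401 -0.45   0.13 ] [ 0.662 -0.35   0.351]
top -0.35 3211 [ 0.546 -0.35   0.131] [ 0.888 -0.25   0.612]
top -0.25 701 [ 0.552 -0.25   0.13 ] [ 0.9   -0.15   0.179]
top -0.15 757 [ 0.853 -0.15   0.15 ] [ 0.9  -0.05  0.18]
top -0.05 675 [ 0.86  -0.05   0.149] [0.9  0.05 0.18]
top 0.05 569 [0.867 0.05  0.15 ] [0.9   0.148 0.179]
top 0.15 476 [0.873 0.15  0.148] [0.9   0.25  0.182]
t22.85 pos [0.5377 0.059  0.2261] yawY -2.9 w 1.000 gf 0 F [ 0.9 -0.1 -0.2] tilt [ 0.     0.007 -1.   ] | shift [-2.743  0.381  0.011] turn None
```

Run:
```python
import numpy as np
Z=np.load('d0.npz')
P=np.vstack([Z[n+'P'][Z[n+'d']>0] for n in('scene','top')])
Q=P[(P[:,2]>.15)&(P[:,2]<.8)&(P[:,1]<-.2)&(P[:,1]>-.45)&(P[:,0]>.4)&(P[:,0]<.85)]
B=np.floor(Q/.05).astype(int); u,c=np.unique(B[:,[1,2,0]],axis=0,return_counts=True)
d={}
for (y,z,x),k in zip(u,c):
    if k>4: d.setdefault((y,z),[]).append((round(x*.05,2),int(k)))
for (y,z),v in d.items(): print(round(y*.05,2),round(z*.05,2),v)
```

```text
-0.45 0.15 [(np.float64(0.55), 315), (np.float64(0.6), 22)]
-0.45 0.2 [(np.float64(0.55), 78), (np.float64(0.6), 61)]
-0.45 0.5 [(np.float64(0.7), 12)]
-0.45 0.55 [(np.float64(0.7), 20)]
-0.4 0.15 [(np.float64(0.55), 11), (np.float64(0.6), 44)]
-0.4 0.2 [(np.float64(0.55), 35), (np.float64(0.6), 311)]
-0.4 0.25 [(np.float64(0.6), 294)]
-0.4 0.3 [(np.float64(0.6), 69), (np.float64(0.65), 12)]
-0.4 0.5 [(np.float64(0.7), 12)]
-0.4 0.55 [(np.float64(0.7), 12)]
-0.35 0.25 [(np.float64(0.6), 153), (np.float64(0.65), 39)]
-0.35 0.3 [(np.float64(0.6), 220), (np.float64(0.65), 95)]
-0.35 0.35 [(np.float64(0.6), 19), (np.float64(0.65), 329)]
-0.35 0.4 [(np.float64(0.65), 289)]
-0.35 0.45 [(np.float64(0.65), 185)]
-0.35 0.5 [(np.float64(0.65), 105)]
-0.35 0.55 [(np.float64(0.65), 17)]
-0.3 0.15 [(np.float64(0.5), 23), (np.float64(0.55), 384)]
-0.3 0.4 [(np.float64(0.65), 123)]
-0.3 0.45 [(np.float64(0.65), 275), (np.float64(0.7), 29)]
-0.3 0.5 [(np.float64(0.65), 373), (np.float64(0.7), 136)]
-0.3 0.55 [(np.float64(0.65), 398), (np.float64(0.7), 379)]
-0.3 0.6 [(np.float64(0.65), 10), (np.float64(0.7), 100)]
-0.25 0.15 [(np.float64(0.55), 6)]
```

Run:
```python
import numpy as np
Z=np.load('d0.npz')
P=np.vstack([Z[n+'P'][Z[n+'d']>0] for n in('scene','top')])
for z0 in np.arange(.2,.6,.04):
    Q=P[(P[:,2]>z0)&(P[:,2]<z0+.04)&(P[:,1]<-.2)&(P[:,0]>.4)&(P[:,0]<.8)]
    for c in[(.567,-.27)]:
        r=np.linalg.norm(Q[:,:2]-c,axis=1); i=np.argsort(r)[min(5,len(r)-1)]; print(round(z0,2),r[i].round(3),Q[i].round(3))
```

```text
0.2 0.104 [ 0.631 -0.351  0.24 ]
0.24 0.097 [ 0.631 -0.343  0.27 ]
0.28 0.093 [ 0.639 -0.329  0.317]
0.32 0.097 [ 0.643 -0.33   0.335]
0.36 0.101 [ 0.655 -0.32   0.363]
0.4 0.105 [ 0.663 -0.314  0.408]
0.44 0.111 [ 0.672 -0.307  0.443]
0.48 0.117 [ 0.681 -0.298  0.493]
0.52 0.121 [ 0.686 -0.293  0.523]
0.56 0.125 [ 0.692 -0.279  0.568]
```

Request:
servo_tool --motion '[1, -0.4, 0.06, 0, 0, 1, -0.8, 0.12, 0, 0, 1, -1, 0.14, 0, 0, 1, -1, 0.14, 0, 0]'

```text
time: 23.35
tool_pos: [0.5457, -0.0628, 0.22]
tool_rot: [-0.001, 0.726, 0.688, -0.001]
contact_force: [0.4, -0.3, 0.7]
gripper_width: 1.002
grasp_force: 0.0
```

Request:
servo_tool --motion '[1, -0.4, 0.06, 0, 0, 1, -0.8, 0.12, 0, 0, 1, -1, 0.14, 0, 0, 1, -1, 0.14, 0, 0]'

```text
time: 23.85
tool_pos: [0.557, -0.1825, 0.2211]
tool_rot: [-0.001, 0.725, 0.689, -0.0]
contact_force: [-0.0, -0.3, 0.5]
gripper_width: 1.002
grasp_force: 0.0
```

```bash
python3 go.py .567 -.2685 .225 -2.3
python3 - <<'E'
from fit import *
for n in('scene','top'):
    im,d=eyes.grab_frame(n); P=cloud(n,d)[d>0]; q=P[np.linalg.norm(P[:,:2]-[.56,-.24],axis=1)<.16]; q=q[(q[:,2]>.03)&(q[:,2]<.2)]
    print(fit('large',q,(.567,-.21,.05),.5236,-1.6,['x','y','z','az']))
E
```

```text
t23.85 pos [ 0.557  -0.1825  0.2211] yawY -2.9 w 1.002 gf 0 F [-0.  -0.3  0.5] tilt [ 0.001 -0.001 -1.   ] | shift [-0.711  0.12  -0.033] turn -0.014
(array([ 0.56820982, -0.20893444,  0.04532659,  0.5236    , -1.61602154]), 564, np.float64(0.00180849654033378))
(array([ 0.5655294 , -0.20946887,  0.04876535,  0.5236    , -1.5754219 ]), 241, np.float64(0.0008279871511761846))
```

Request:
servo_tool --motion '[1, -0.4, 0.06, 0, 0, 1, -0.71, 0.12, 0, 0, 1, -0.71, 0.12, 0, 0, 1, -0.71, 0.12, 0.3, 0, 1, -0.71, 0.12, 0.74, 0]'

```text
time: 24.58
tool_pos: [0.5692, -0.2669, 0.1349]
tool_rot: [0.002, 0.724, 0.69, 0.001]
contact_force: [0.6, -0.4, -0.6]
gripper_width: 0.996
grasp_force: 0.0
```

Request:
servo_tool --motion '[1, 0, 0, 0, 0, 1, 0, 0, 0, 0]'

```text
time: 24.82
tool_pos: [0.5683, -0.2674, 0.1351]
tool_rot: [0.001, 0.724, 0.69, 0.0]
contact_force: [1.3, -0.1, 0.4]
gripper_width: 0.999
grasp_force: 0.0
```

```bash
python3 go.py .567 -.2685 .133
python3 - <<'E'
from h import *
im,d=eyes.grab_frame('scene'); save('s4',cv2.resize(im[80:220,240:420],None,fx=4,fy=4,interpolation=cv2.INTER_CUBIC))
E
```

```text
t24.82 pos [ 0.5683 -0.2674  0.1351] yawY -2.8 w 0.999 gf 0 F [ 1.3 -0.1  0.4] tilt [-0.001  0.002 -1.   ] | shift [-0.009 -0.011  0.018] turn None
```

View pics/s4.png

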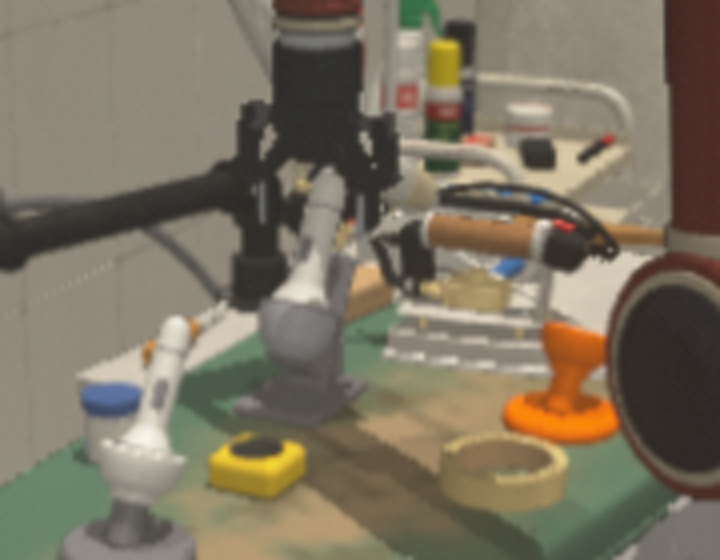

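Request:
servo_tool --motion '[0.2, 0, 0, 0, 0, 0, 0, 0, 0, 0, -1, 0, 0, 0, 0, -1, 0, 0, 0, 0, -1, 0, 0, 0, 0]'

```text
time: 25.5
tool_pos: [0.5661, -0.2686, 0.1344]
tool_rot: [-0.001, 0.724, 0.689, -0.001]
contact_force: [-6.5, -0.2, 6.9]
gripper_width: 0.358
grasp_force: 58.9
```

Request:
servo_tool --motion '[-1, 0, 0, 0, 0, -1, 0, 0, 0, 0]'

```text
time: 25.75
tool_pos: [0.5661, -0.2686, 0.1344]
tool_rot: [-0.001, 0.724, 0.689, -0.001]
contact_force: [-6.2, 1.5, 7.7]
gripper_width: 0.362
grasp_force: 59.0
```

Request:
servo_tool --motion '[-1, 0.05, -0.005, -0.029, 0, -1, 0.12, -0.01, -0.069, 0, -1, 0.22, -0.01, -0.127, 0, -1, 0.33, -0.01, -0.19, 0, -1, 0.44, -0.01, -0.254, 0]'

```text
time: 26.38
tool_pos: [0.5684, -0.2134, 0.1632]
tool_rot: [-0.001, 0.724, 0.689, 0.0]
contact_force: [1.4, -0.8, -2.5]
gripper_width: 0.358
grasp_force: 59.3
```

Request:
servo_tool --motion '[-1, 0.1, 0, -0.2, 0, -1, 0.2, 0, -0.5, 0, -1, 0.3, 0, -0.7, 0, -1, 0.3, 0, -0.7, 0, -1, 0.3, 0, -0.7, 0]'

```text
time: 27.0
tool_pos: [0.57, -0.1788, 0.2461]
tool_rot: [-0.001, 0.724, 0.689, -0.0]
contact_force: [0.2, -0.9, -1.8]
gripper_width: 0.365
grasp_force: 59.7
```

```bash
python3 go.py .53 .28 .25 ; python3 -c "
from look import *
look('large',free='x y z lean',az=-1.6,lean=.5236,s0=.119)"
```

```text
t27.00 pos [ 0.57   -0.1788  0.2461] yawY -2.8 w 0.365 gf 60 F [ 0.2 -0.9 -1.8] tilt [ 0.001 -0.002 -1.   ] | shift [ 3.802 -0.523 -0.028] turn None
scene large [ 0.572  -0.1204  0.1574  0.5107 -1.6   ] 433 1.47 axis [-0.014 -0.489  0.872] graspPt-TCP [0.0003 0.0003 0.0152]
top large [ 0.5705 -0.1202  0.1573  0.5136 -1.6   ] 632 0.87 axis [-0.014 -0.491  0.871] graspPt-TCP [-0.0012  0.0002  0.0149]
```

```bash
python3 go.py .53 .292 .306
```

```text
t27.10 pos [ 0.5697 -0.1792  0.2454] yawY -2.9 w 0.360 gf 60 F [-0.2 -0.4 -3.5] tilt [ 0.001 -0.003 -1.   ] | shift [ 3.906 -0.53  -0.498] turn None
```

Request:
servo_tool --motion '[-1, 0.2, -0.03, -0.25, 0, -1, 0.4, -0.06, -0.5, 0, -1, 0.7, -0.1, -0.5, 0, -1, 1, -0.14, -0.5, 0, -1, 1, -0.14, -0.5, 0]'

```text
time: 27.72
tool_pos: [0.5592, -0.057, 0.3063]
tool_rot: [-0.001, 0.724, 0.69, -0.0]
contact_force: [-0.2, -0.6, -2.0]
gripper_width: 0.358
grasp_force: 59.9
```

Request:
servo_tool --motion '[-1, 0.3, -0.04, 0, 0, -1, 0.7, -0.1, 0, 0, -1, 1, -0.14, 0, 0, -1, 1, -0.14, 0, 0]'

```text
time: 28.22
tool_pos: [0.5487, 0.063, 0.3065]
tool_rot: [-0.001, 0.724, 0.69, -0.001]
contact_force: [-0.3, -0.4, -3.0]
gripper_width: 0.358
grasp_force: 59.9
```

Request:
servo_tool --motion '[-1, 0.3, -0.04, 0, 0, -1, 0.7, -0.1, 0, 0, -1, 1, -0.14, 0, 0, -1, 1, -0.14, 0, 0]'

```text
time: 28.72
tool_pos: [0.5383, 0.1829, 0.3067]
tool_rot: [-0.0, 0.724, 0.69, -0.001]
contact_force: [0.4, -0.6, -2.3]
gripper_width: 0.354
grasp_force: 59.9
```

```bash
python3 go.py .53 .292 .286; python3 go.py .53 .292 .155
```

```text
t28.73 pos [0.5383 0.1829 0.3067] yawY -2.8 w 0.354 gf 60 F [ 0.4 -0.6 -2.3] tilt [-0.001 -0.002 -1.   ] | shift [ 0.905 -0.113  0.172] turn None
t28.73 pos [0.5383 0.1829 0.3067] yawY -2.8 w 0.354 gf 60 F [ 0.4 -0.6 -2.3] tilt [-0.001 -0.002 -1.   ] | shift [ 0.906 -0.111  1.263] turn None
```

Request:
servo_tool --motion '[-1, 0.4, -0.05, 0, 0, -1, 0.8, -0.1, 0, 0, -1, 0.9, -0.11, 0.3, 0, -1, 0.9, -0.11, 0.7, 0, -1, 0.9, -0.11, 1, 0]'

```text
time: 29.35
tool_pos: [0.5306, 0.2888, 0.1846]
tool_rot: [-0.0, 0.725, 0.689, -0.002]
contact_force: [-0.9, -0.1, -2.8]
gripper_width: 0.363
grasp_force: 59.9
```

Request:
servo_tool --motion '[-1, 0, 0, 0.1, 0, -1, 0, 0, 0.2, 0, -1, 0, 0, 0.2, 0]'

```text
time: 29.72
tool_pos: [0.5311, 0.2907, 0.1641]
tool_rot: [0.0, 0.725, 0.689, 0.0]
contact_force: [-0.1, 0.3, -1.7]
gripper_width: 0.354
grasp_force: 59.9
```

```bash
python3 go.py .53 .292 .135
python3 - <<'E'
from look import *
look('large',free='x y z lean',az=-1.61,lean=.513,s0=.122)
for n in('scene','top'):
    im,d=eyes.grab_frame(n); P=cloud(n,d)[d>0]; print(fit('wide',P[(P[:,2]>.022)&(P[:,2]<.064)],(.53,.335,.026),0,0,['x','y']))
E
```

```text
t29.73 pos [0.5311 0.2907 0.1641] yawY -2.9 w 0.354 gf 60 F [-0.1  0.3 -1.7] tilt [-0.  0. -1.] | shift [ 0.011 -0.009  0.242] turn None
scene large [ 0.5339  0.3484  0.0766  0.5029 -1.61  ] 743 1.06 axis [-0.019 -0.482  0.876] graspPt-TCP [ 0.0005 -0.001   0.0194]
top large [ 0.53    0.3527  0.0778  0.6038 -1.61  ] 80 1.08 axis [-0.022 -0.567  0.823] graspPt-TCP [-0.0037 -0.0072  0.0141]
(array([0.53214317, 0.3349182 , 0.026     , 0.        , 0.        ]), 620, np.float64(0.0013614756017975259))
(array([0.52784044, 0.33530874, 0.026     , 0.        , 0.        ]), 45, np.float64(0.00039947058147396996))
```

Request:
servo_tool --motion '[-1, 0.01, 0, 0.1, 0, -1, 0.01, 0, 0.2, 0, -1, 0.01, 0, 0.24, 0, -1, 0.01, 0, 0.24, 0]'

```text
time: 30.42
tool_pos: [0.53, 0.2921, 0.1338]
tool_rot: [-0.0, 0.725, 0.689, -0.001]
contact_force: [-0.6, 0.1, -1.6]
gripper_width: 0.358
grasp_force: 59.9
```

Request:
servo_tool --motion '[-1, 0.03, -0.002, 0, 0, -1, 0.06, -0.003, 0, 0, -1, 0.09, -0.004, 0, 0, -1, 0.12, -0.006, 0, 0, -1, 0.12, -0.006, 0, 0]'

```text
time: 31.05
tool_pos: [0.5312, 0.3034, 0.137]
tool_rot: [0.003, 0.724, 0.689, -0.003]
contact_force: [-2.8, -13.9, 7.4]
gripper_width: 0.356
grasp_force: 61.5
```

```bash
python3 go.py .531 .337 .135
python3 - <<'E'
from look import *
look('large',free='x y z lean',az=-1.61,lean=.4,s0=.122)
E
```

```text
t31.05 pos [0.5312 0.3034 0.137 ] yawY -2.8 w 0.356 gf 62 F [ -2.8 -13.9   7.4] tilt [-0.009  0.    -1.   ] | shift [ 0.28  -0.015  0.014] turn None
scene large [ 0.5331  0.3594  0.0456  0.4745 -1.61  ] 837 1.4 axis [-0.018 -0.457  0.89 ] graspPt-TCP [-0.0003  0.0003  0.0171]
top large [ 0.5271  0.361   0.0474  0.5679 -1.61  ] 60 0.88 axis [-0.021 -0.537  0.843] graspPt-TCP [-0.0066 -0.008   0.0132]
```

Request:
servo_tool --motion '[-1, 0.03, -0.001, 0, 0, -1, 0.06, -0.003, 0, 0, -1, 0.09, -0.004, 0, 0, -1, 0.12, -0.006, 0, 0, -1, 0.15, -0.008, 0, 0]'

```text
time: 31.78
tool_pos: [0.5333, 0.32, 0.1436]
tool_rot: [0.006, 0.724, 0.689, -0.003]
contact_force: [-9.9, -26.1, 33.9]
gripper_width: 0.354
grasp_force: 65.3
```

```bash
python3 go.py .531 .337 .135
python3 - <<'E'
from look import *
look('large',free='x y z lean',az=-1.61,lean=.25,s0=.122)
E
```

```text
t31.77 pos [0.5333 0.32   0.1436] yawY -2.8 w 0.354 gf 65 F [ -9.9 -26.1  33.9] tilt [-0.012  0.005 -1.   ] | shift [ 0.141 -0.026  0.07 ] turn None
scene large [ 0.5342  0.357   0.0475  0.3339 -1.61  ] 798 1.3 axis [-0.013 -0.327  0.945] graspPt-TCP [-0.0007 -0.0029  0.0191]
top large [ 0.5319  0.3311  0.0362  0.0679 -1.61  ] 47 1.31 axis [-0.003 -0.068  0.998] graspPt-TCP [-0.0017  0.0028  0.0143]
```

Request:
servo_tool --motion '[-1, 0, 0, -0.05, 0, -1, 0.03, -0.012, -0.09, 0, -1, 0.06, -0.015, -0.1, 0, -1, 0.09, -0.018, -0.1, 0, -1, 0.12, -0.02, -0.1, 0]'

```text
time: 32.5
tool_pos: [0.5314, 0.3371, 0.1508]
tool_rot: [0.004, 0.725, 0.689, 0.0]
contact_force: [1.2, -9.1, 10.7]
gripper_width: 0.358
grasp_force: 62.2
```

```bash
python3 go.py .531 .337 .135
python3 - <<'E'
from look import *
look('large',free='x y z lean',az=-1.61,lean=.2,s0=.122)
E
```

```text
t32.50 pos [0.5314 0.3371 0.1508] yawY -2.9 w 0.358 gf 62 F [ 1.2 -9.1 10.7] tilt [-0.005  0.006 -1.   ] | shift [-0.    -0.004  0.131] turn None
scene large [ 0.5328  0.3555  0.0507  0.1908 -1.61  ] 788 1.29 axis [-0.007 -0.19   0.982] graspPt-TCP [ 0.0006 -0.0047  0.0197]
top large [ 0.5345  0.3282  0.0308 -0.146  -1.61  ] 139 1.3 axis [0.006 0.145 0.989] graspPt-TCP [0.0038 0.0089 0.0007]
```

Request:
servo_tool --motion '[-1, 0.04, -0.002, -0.01, 0, -1, 0.08, -0.004, -0.015, 0, -1, 0.12, -0.006, -0.02, 0, -1, 0.16, -0.008, -0.02, 0, -1, 0.19, -0.01, -0.02, 0]'

```text
time: 33.22
tool_pos: [0.5327, 0.3607, 0.1548]
tool_rot: [0.004, 0.725, 0.689, 0.002]
contact_force: [1.6, -11.1, 11.7]
gripper_width: 0.354
grasp_force: 61.9
```

```bash
python3 go.py .531 .337 .135
python3 - <<'E'
from look import *
look('large',free='x y z lean',az=-1.61,lean=.05,s0=.122)
E
```

```text
t33.23 pos [0.5327 0.3607 0.1548] yawY -2.9 w 0.354 gf 62 F [  1.6 -11.1  11.7] tilt [-0.003  0.01  -1.   ] | shift [-0.198 -0.005  0.166] turn None
scene large [ 0.5331  0.3534  0.0538 -0.0176 -1.61  ] 761 1.33 axis [0.001 0.018 1.   ] graspPt-TCP [ 0.0005 -0.0051  0.0209]
top large [ 0.5316  0.3539  0.0544 -0.0055 -1.61  ] 207 0.97 axis [0.    0.006 1.   ] graspPt-TCP [-0.001  -0.0061  0.0216]
```

Request:
servo_tool --motion '[-1, -0.01, 0, -0.1, 0, -1, -0.05, 0, -0.25, 0, -1, -0.1, 0, -0.3, 0, -1, -0.15, 0, -0.3, 0, -1, -0.15, 0, -0.3, 0]'

```text
time: 33.95
tool_pos: [0.5275, 0.3435, 0.1845]
tool_rot: [-0.0, 0.725, 0.689, -0.001]
contact_force: [-0.6, 0.3, -3.1]
gripper_width: 0.361
grasp_force: 60.3
```

```bash
python3 go.py .531 .342 .135
python3 - <<'E'
from look import *
look('large',free='x y z',az=-1.61,lean=.0,s0=.122)
look('large',free='x y z lean',az=-1.61,lean=.0,s0=.122)
look('large',free='x y z lean',az=0,lean=.0,s0=.122)
for n in('scene','top'):
    im,d=eyes.grab_frame(n); P=cloud(n,d)[d>0]; print(fit('wide',P[(P[:,2]>.022)&(P[:,2]<.064)],(.53,.335,.026),0,0,['x','y']))
E
```

```text
t33.95 pos [0.5275 0.3435 0.1845] yawY -2.9 w 0.361 gf 60 F [-0.6  0.3 -3.1] tilt [-0.001 -0.001 -1.   ] | shift [-0.011  0.03   0.413] turn None
scene large [ 0.5278  0.3378  0.0851  0.     -1.61  ] 708 1.02 axis [-0. -0.  1.] graspPt-TCP [ 0.0004 -0.0057  0.0226]
top large [ 0.5258  0.3381  0.0837  0.     -1.61  ] 162 1.15 axis [-0. -0.  1.] graspPt-TCP [-0.0017 -0.0054  0.0212]
scene large [ 5.279e-01  3.382e-01  8.490e-02  7.000e-04 -1.610e+00] 706 1.04 axis [-0.    -0.001  1.   ] graspPt-TCP [ 0.0004 -0.0058  0.0225]
top large [ 0.5257  0.3385  0.0837  0.0055 -1.61  ] 163 0.88 axis [-0.    -0.005  1.   ] graspPt-TCP [-0.0017 -0.0061  0.0213]
scene large [ 0.5282  0.3384  0.0848 -0.0036  0.    ] 709 1.05 axis [-0.004 -0.     1.   ] graspPt-TCP [ 0.0001 -0.0057  0.0222]
top large [ 0.5275  0.3388  0.085  -0.0625  0.    ] 165 1.05 axis [-0.062 -0.     0.998] graspPt-TCP [-0.0077 -0.0053  0.0221]
(array([0.53235924, 0.33487738, 0.026     , 0.        , 0.        ]), 653, np.float64(0.0012545529762413299))
(array([0.52980818, 0.33448474, 0.026     , 0.        , 0.        ]), 196, np.float64(0.0008438337656149083))
```

Request:
servo_tool --motion '[-1, -0.027, 0.035, 0, 0, -1, -0.027, 0.035, 0.1, 0, -1, -0.027, 0.035, 0.2, 0, -1, -0.027, 0.035, 0.28, 0, -1, -0.027, 0.035, 0.28, 0]'

```text
time: 34.98
tool_pos: [0.531, 0.3403, 0.1498]
tool_rot: [-0.001, 0.725, 0.689, -0.002]
contact_force: [0.2, 0.3, -1.2]
gripper_width: 0.362
grasp_force: 60.3
```

Request:
servo_tool --motion '[-1, 0, 0, 0.04, 0, -1, 0, 0, 0.08, 0, -1, 0, 0, 0.12, 0, -1, 0, 0, 0.15, 0, -1, 0, 0, 0.15, 0]'

```text
time: 35.6
tool_pos: [0.5317, 0.3406, 0.1332]
tool_rot: [-0.0, 0.725, 0.689, -0.0]
contact_force: [-0.3, -0.7, -3.0]
gripper_width: 0.354
grasp_force: 60.3
```

```bash
python3 go.py .531 .342 .1255
```

```text
t35.60 pos [0.5317 0.3406 0.1332] yawY -2.9 w 0.354 gf 60 F [-0.3 -0.7 -3. ] tilt [-0.    -0.001 -1.   ] | shift [ 0.012 -0.006  0.064] turn None
```

Request:
servo_tool --motion '[-1, 0, 0, 0.015, 0, -1, 0, 0, 0.03, 0, -1, 0, 0, 0.04, 0, -1, 0, 0, 0.045, 0, -1, 0, 0, 0.045, 0]'

```text
time: 36.22
tool_pos: [0.5319, 0.3407, 0.1283]
tool_rot: [0.0, 0.725, 0.689, -0.0]
contact_force: [0.2, 0.0, -3.1]
gripper_width: 0.357
grasp_force: 60.3
```

Request:
servo_tool --motion '[-1, 0, 0, 0.008, 0, -1, 0, 0, 0.016, 0, -1, 0, 0, 0.016, 0]'

```text
time: 36.6
tool_pos: [0.5319, 0.3407, 0.1263]
tool_rot: [-0.0, 0.725, 0.689, -0.0]
contact_force: [0.6, -0.6, -2.3]
gripper_width: 0.362
grasp_force: 60.3
```

Request:
servo_tool --motion '[-1, 0, 0, 0.008, 0, -1, 0, 0, 0.016, 0, -1, 0, 0, 0.016, 0]'

```text
time: 36.98
tool_pos: [0.5319, 0.3407, 0.1243]
tool_rot: [-0.0, 0.725, 0.689, -0.0]
contact_force: [0.1, -0.7, -2.5]
gripper_width: 0.359
grasp_force: 60.3
```

Request:
servo_tool --motion '[-1, 0, 0, 0.008, 0, -1, 0, 0, 0.012, 0, -1, 0, 0, 0.012, 0]'

```text
time: 37.35
tool_pos: [0.5319, 0.3407, 0.123]
tool_rot: [-0.0, 0.725, 0.689, -0.0]
contact_force: [0.3, -0.3, -2.3]
gripper_width: 0.361
grasp_force: 60.3
```

Request:
servo_tool --motion '[-1, 0, 0, 0.008, 0, -1, 0, 0, 0.016, 0, -1, 0, 0, 0.016, 0]'

```text
time: 37.72
tool_pos: [0.5322, 0.3409, 0.1226]
tool_rot: [0.0, 0.725, 0.689, 0.0]
contact_force: [-2.7, -1.1, 6.0]
gripper_width: 0.36
grasp_force: 61.1
```

Request:
servo_tool --motion '[-1, 0, 0, 0.008, 0, -1, 0, 0, 0.012, 0, -1, 0, 0, 0.012, 0]'

```text
time: 38.1
tool_pos: [0.5324, 0.3413, 0.1225]
tool_rot: [-0.0, 0.725, 0.689, 0.001]
contact_force: [-5.1, -1.1, 9.9]
gripper_width: 0.356
grasp_force: 61.8
```

```bash
python3 go.py .531 .342 .1255
python3 - <<'E'
from look import *
for n in('scene','top'):
    im,d=eyes.grab_frame(n); P=cloud(n,d)[d>0]; o=np.array([.531,.335,.026])
    q=P-o; r=np.hypot(q[:,0],q[:,1]); Q=P[(q[:,2]>.04)&(q[:,2]<.09)&(r<.045)]
    print(n,fit('large',Q,o,0,-1.6,['x','y','z','lean']))
E
```

```text
t38.10 pos [0.5324 0.3413 0.1225] yawY -2.9 w 0.356 gf 62 F [-5.1 -1.1  9.9] tilt [ 0.001  0.001 -1.   ] | shift [ 0.005 -0.012 -0.025] turn None
scene (array([ 0.53218048,  0.3365488 ,  0.02173976,  0.01695141, -1.6       ]), 437, np.float64(0.0011505691027020786))
top (array([ 0.53098546,  0.33253997,  0.02086383, -0.05006633, -1.6       ]), 109, np.float64(0.001093827709435253))
```

Request:
servo_tool --motion '[-1, 0, -0.008, -0.015, 0, -1, 0, -0.008, -0.015, 0, -0.25, 0, -0.008, -0.015, 0, -0.2, 0, -0.008, -0.015, 0, -0.1, 0, -0.008, -0.015, 0]'

```text
time: 38.83
tool_pos: [0.5306, 0.3405, 0.1207]
tool_rot: [-0.0, 0.725, 0.689, -0.001]
contact_force: [-0.4, -0.2, -0.5]
gripper_width: 0.451
grasp_force: 0.0
```

Request:
servo_tool --motion '[1, 0, 0, 0, 0, 1, 0, 0, 0, 0, 1, 0, 0, 0, 0, 1, 0, 0, -0.3, 0, 1, 0, 0, -0.7, 0]'

```text
time: 39.45
tool_pos: [0.5299, 0.3402, 0.2044]
tool_rot: [-0.001, 0.725, 0.689, -0.002]
contact_force: [0.3, 0.2, 0.0]
gripper_width: 0.999
grasp_force: 0.0
```

Request:
servo_tool --motion '[1, 0, -0.3, -0.2, 0, 1, 0, -0.8, -0.3, 0, 1, 0, -1, -0.3, 0, 1, 0, -1, -0.3, 0]'

```text
time: 39.95
tool_pos: [0.4101, 0.3471, 0.2421]
tool_rot: [0.0, 0.724, 0.69, 0.001]
contact_force: [0.3, -0.3, 0.2]
gripper_width: 1.0
grasp_force: 0.0
```

```bash
python3 go.py .531 .342 .1255
python3 - <<'E'
from look import *
from sm import sm
for n in('scene','top'):
    im,d=eyes.grab_frame(n); P=cloud(n,d)[d>0]; o=np.array([.531,.335,.026])
    q=P-o; r=np.hypot(q[:,0],q[:,1]); Q=P[(q[:,2]>.04)&(q[:,2]<.17)&(r<.045)]
    for az in(-1.6,0): print(n,fit('large',Q,o,0,az,['x','y','z','lean']))
    if n=='scene': save('s5',cv2.resize(im[130:300,170:360],None,fx=4,fy=3.5,interpolation=cv2.INTER_CUBIC))
sm(.135)
E
```

```text
t39.95 pos [0.4101 0.3471 0.2421] yawY -2.8 w 1.000 gf 0 F [ 0.3 -0.3  0.2] tilt [ 0.001  0.001 -1.   ] | shift [0.006 1.008 0.972] turn None
scene (array([ 0.5321661 ,  0.33608601,  0.0228909 , -0.00956376, -1.6       ]), 871, np.float64(0.001171115428117904))
scene (array([ 0.53269183,  0.33701665,  0.02277425, -0.00556973,  0.        ]), 871, np.float64(0.0011514416594778781))
top (array([ 0.53007557,  0.33742315,  0.02393697,  0.00685528, -1.6       ]), 557, np.float64(0.0011266590229364044))
top (array([0.52963797, 0.33678354, 0.02381213, 0.00461615, 0.        ]), 556, np.float64(0.0010671107842390463))
scene [ 0.5382  0.0922  0.0456  0.497  -1.61  ] lean 28.5 225
top [ 0.5342  0.0913  0.0466  0.5024 -1.61  ] lean 28.8 264
```

View pics/s5.png

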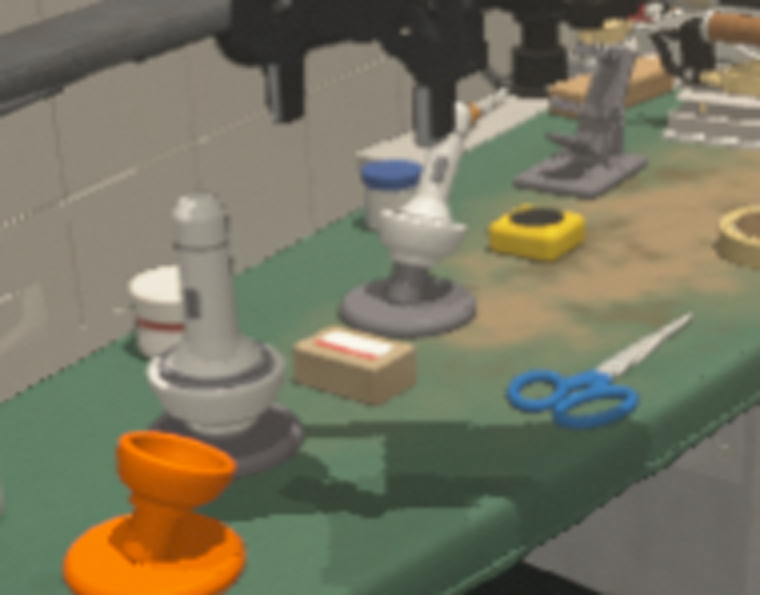

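```bash
python3 -c "
from plant import job_done; print(job_done())"
```

```text
the job is handed in; nothing more can be done
None
```

I put both shavers on charge and handed the job in: the large one stands upright on the wide dock's floor, and the small one sits on the narrow dock's floor but leans about 3.6° past the cup's axis, and two attempts to correct it settled back to the same lean.

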